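Load a flow cell and set its clamp screw a quarter turn off its seat

ROBOT

A 6-joint arm with a two-finger parallel gripper is mounted at the origin on the work surface. World frame = base frame: x ahead of the robot, y to its left, z up, the work surface at z = 0. Lengths are in m, angles in rad, forces in N, time in s.
With the tool pointing down it reaches from about 0.35 to 0.925 m from the base axis. Payload 6.4 kg.
Tool frame: the origin (TCP) lies at the very end of the fingers, on their centre line; the grasp point (between the pads) lies 19 mm behind it; z points along the fingers, y is the direction in which the jaws open and shut (so a half turn about z gives the same grasp; the last joint's range is limited). The gripper opens to 94 mm and grips with 3 to 60 N. Pads are 16 mm wide; open, the fingers measure 119 mm over their backs; the gripper's body (75 mm by 177 mm) begins 78 mm behind the grasp point.
Start: joints at [0.933, 0.245, 1.558, -0, 1.339, -0.174], TCP at [0.291, 0.581, 0.205] pointing down, gripper open.
Joint ranges: [-3.13, 3.13], [-1.02, 2.26], [0.13, 2.54], [-0.95, 4.09], [0.21, 2.88], [-2.74, 2.74]. Speed limits (rad/s): [2.57, 2.57, 3.14, 3.14, 3.14, 3.14].

INTERFACE

Orientations are given as a unit quaternion [x, y, z, w].
In Python, from workcell import status, eyes, order gives the robot as it stands. The module is installed in compiled form; this text tells all that it offers.
- The arm moves only by the tool arm_command, never from a script. Its argument "series" is a list of rows, each a list of 3 entries, a list of its own where there are three numbers: the opening, from -1 (shut) to 1 (fully open), then the shift along the world's x, y, z in m, then the turn about the world's z in rad. In form: [[claw, [x, y, z], turn], ...]. A call has 1 to 12 rows; each row is the pose to reach, as a shift and turn from the pose commanded when the call began; what a row does not reach only later rows make up. A row lasts 1/8 s, in which the tool goes at most 62.5 mm and 10.7 degrees, less where a joint would pass 70% of its speed; a pose out of reach is approached as far as the arm can. A call with a gripper value outside its range is refused whole. The fingers move at their own pace and stop on an object; "squeeze" is the grip in N (left out, the last holds). Time passes only in rows, so rows that repeat a pose let the fingers close. It gives the time, the measured TCP pose, the force and the opening at its end, in the units of the state.
- status.state(): the state, without advancing time (a new reading comes with each control period).
- eyes.grab_frame(name): name is "side" or "top"; returns a dict with "color" (480x640x3 uint8, red, green, blue), "fx", "fy", "cx", "cy" (pixels), "k1" (the pictures are not rectified: a ray, as slopes to the right and down, at radius r is drawn at 1 + k1 r^2 times it, then the intrinsics apply), "position" and "orientation" of the camera in the world. Camera axes: x right, y down, z forward; pixel columns grow to the right and rows downward; lengths in m; the calibration is good to about 2 mm. A picture is of the moment at which its call begins. There is no depth.
- order.hand_in(): hands the job in, once; it reports no verdict.
The state is a dict: "time_s": time; "qpos": joint angles; "qvel": joint speeds; "effort": joint torques, N m; "tcp_pos": TCP position; "tcp_rot": TCP orientation; "ft_force": force on the tool from outside, world axes, zero at the start; "moment": the same for the moment, N m; "width": opening from 0.0 (shut) to 1.0 (fully open).
Only numpy, scipy, OpenCV 4.12 (cv2) and the standard library are available. Lean on these libraries where they do the work, as an engineer would, in place of code of your own. Each camera call takes 0.05 s, during which the arm holds its last target. There are 200 camera calls.

TASK

Lay the green flow cell gently, without dropping it, in the two raised steel V-notches of the blue clamping fixture, between the fixed stop and the brass jaw, and let go of it. Then turn the orange thumbscrew clockwise until it seats against its stop, back it off a quarter turn so that the glass has room to expand, and finish still gripping the thumbscrew there, so that its setting can be locked by a colleague. Leave the amber cell, the beaker and the wrench alone.

Things in the scene. Friction and masses are not known exactly. Their poses are not given: they have to be found in the camera images.
- fixture: Fixed blue clamping fixture on an aluminium base plate 100 x 250 x 14 mm. Origin on the table surface below the middle of the cell seat; z up, y along the seat towards the thumbscrew. Along y: fixed stop (face at y -45.5 mm, top z 88), two V-notched plates at y -34 and +34, brass jaw, then the blue clamp housing (70 x 60 mm, top z 82) centred at y +115 with the thumbscrew on top.
- cell_seat (a point): Where the axis of the seated cell lies: 75 mm above the table, over the fixture's origin; same axes as the fixture. The two steel notch plates (8 mm thick, 90-degree notches, highest edges at z 72 mm, at 34 mm either side along y) carry only the cell's caps; between them it is open down to the base plate. Best laid about 3 mm towards +y, midway between stop and jaw.
- clamp_jaw: Brass sliding jaw, 36 mm wide, z 60 to 90 mm; origin at its centre, 5 mm behind its face. Its face is 91 mm from the fixed stop's when the thumbscrew is seated, plus 3.5 mm per rad that the screw is short of that (6.3 to 10.5 mm more at the start). Tightening, it pushes the cell up to the stop, leaving 1 mm of play.
- green_cell: Loose flow cell to load: green glass tube, diameter 26, 60 mm long between black round caps of diameter 34, 15 mm long each; 90 mm overall, 0.1 to 0.2 kg. Origin at its centre on the axis; y along the axis; ends alike. Starts level in the notches of a white rest, axis 48 mm above the table; only the caps are carried, open below the tube down to a 12 mm base. Grip across the tube.
- amber_cell: Loose flow cell of the same shape with an amber tube, in another white rest; leave alone. Origin at its centre; y along its axis.
- clamp_screw (a joint): Angle of the thumbscrew in rad. Grows as it is turned clockwise seen from above (tightening); 3.6 is seated, a hard stop; 2.03 is a quarter turn back from there. Starts between 0.6 and 1.8. Light friction (0.05 N m), stays where it is left; it does not rise or sink.
- thumb_bar: Orange upright grip bar of the thumbscrew, turning with it about a vertical axis: 46 mm long (its x), 14 mm thick (its y), 40 mm tall, white mark on top towards +x. Origin on the screw axis at the bar's underside, 98 mm above the table; a black disc of diameter 48 lies under it, top at 98 mm. Bar yaw = fixture yaw - clamp_screw.
- thumb_grip (a point): On the screw axis, inside the grip bar, 122 mm above the table: where to grip it, across its 14 mm thickness.
- beaker: White open beaker, 68 mm in diameter, 85 mm tall; leave alone. Origin under its centre.
- wrench: Steel wrench lying on the bench; leave alone. Origin on its underside.
Mind the look-alikes: they are no part of the job. Leave any pink or purple look-alike of the green_cell alone.

How it is judged:
By the outcome, as a careful person would: the job done as asked, in the order asked, and still so for the second after the job is handed in, while the arm keeps its last pose, push and grip.
It also fails if it takes over 67 s, if anything falls off the work surface, if the arm or the gripper's body presses on something with over 40 N, if the wrist force passes 120 N, or if a joint passes its speed limit or range.

## Working session

There is one attempt and no reset: what is moved stays moved. The work goes in short steps, Python scripts to look and compute and a tool call to move; the robot and the scene stay as the last step left them, time stands still between calls to the robot, and variables do not carry over. Pictures are saved under pics/ and viewed, on a budget of 10 in all, crops included, one or two more only if the job needs it, and the job is handed in when it is done.

Besides the shell and the picture viewer there is one more tool, called after ">>>" as a command line: name --argument value ..., lists and objects as JSON in quotes. arm_command: Moves the arm, as the interface text tells. Its arguments: {"type":"object","properties":{"series":{"type":"array","items":{"type":"array"}},"squeeze":{"type":"number"}},"required":["series"]}

```bash
mkdir -p pics
cat > h.py <<'E'
import numpy as np, cv2
from scipy.spatial.transform import Rotation as R
from workcell import status, eyes, order
def grab(n,fn=None):
    f=eyes.grab_frame(n)
    if fn: cv2.imwrite('pics/'+fn,f['color'][...,::-1])
    return f
def K(f): return np.array([[f['fx'],0,f['cx']],[0,f['fy'],f['cy']],[0,0,1.]])
def ray(f,uv):
    d=np.array([f['k1'],0,0,0,0.])
    # ideal: distorted = ideal*(1+k1 r^2)
    p=cv2.undistortPoints(np.array(uv,float).reshape(-1,1,2),K(f),d)[:,0]
    return R.from_quat(f['orientation']).apply(np.c_[p,np.ones(len(p))])
def plane(f,uv,z):
    r=ray(f,uv);c=np.array(f['position']);return c+r*((z-c[2])/r[:,2])[:,None]
def proj(f,P):
    q=R.from_quat(f['orientation']).inv().apply(np.atleast_2d(P)-np.array(f['position']))
    s=q[:,:2]/q[:,2:];s=s*(1+f['k1']*(s**2).sum(1))[:,None]
    return s*[f['fx'],f['fy']]+[f['cx'],f['cy']]
E
python3 - <<'E'
from h import *
for n in('top','side'):
    f=grab(n,n+'0.png');print(n,{k:v for k,v in f.items() if k!='color'})
print(status.state())
E
```

```text
top {'fx': 447.69157344651853, 'fy': 447.69157344651853, 'cx': 322.7802939060751, 'cy': 239.0525563227438, 'k1': -0.050975423124192155, 'position': array([3.68375222e-01, 6.81972366e-04, 1.30442565e+00]), 'orientation': array([-0.70225534,  0.7081574 , -0.04669457,  0.05630416])}
side {'fx': 490.28464075956543, 'fy': 490.28464075956543, 'cx': 328.97006926521965, 'cy': 237.0440849639147, 'k1': -0.07351019066291652, 'position': array([ 0.07654954, -0.7839003 ,  0.66732147]), 'orientation': array([ 0.84002293, -0.22346896,  0.12543715, -0.478214  ])}
{'time_s': 0.1, 'qpos': array([ 9.32892044e-01,  2.45771789e-01,  1.55889413e+00,  2.26938317e-05,
        1.33872636e+00, -1.74120508e-01]), 'qvel': array([-1.61129795e-03, -5.18440764e-05, -2.32792798e-03,  3.38234970e-04,
        2.43545117e-04, -1.21837206e-04]), 'effort': array([ 3.84077739e-04, -4.16915703e+01, -3.15525162e+01,  6.87242579e-02,
        3.09762522e-02, -5.61610500e-05]), 'tcp_pos': array([0.29043425, 0.58088597, 0.20443686]), 'tcp_rot': array([ 2.29821638e-01,  9.73232349e-01, -8.22296422e-04, -3.65521354e-04]), 'ft_force': array([-1.26291618, -0.80568342, -0.36749367]), 'moment': array([ 0.10742486, -0.00632187, -0.05254092]), 'width': 0.9966638575800782}
```

View pics/top0.png

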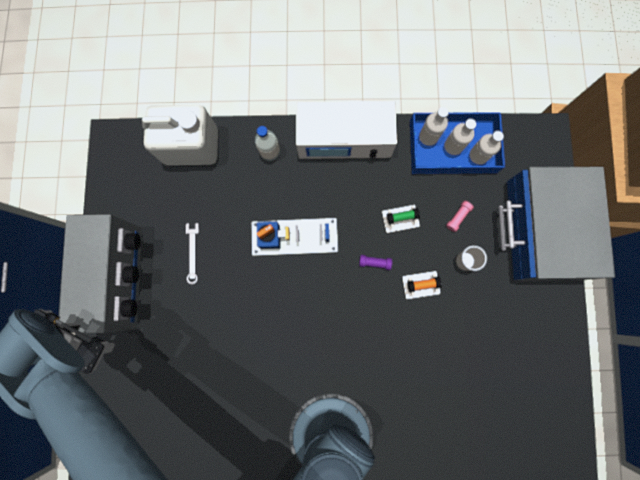

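View pics/side0.png

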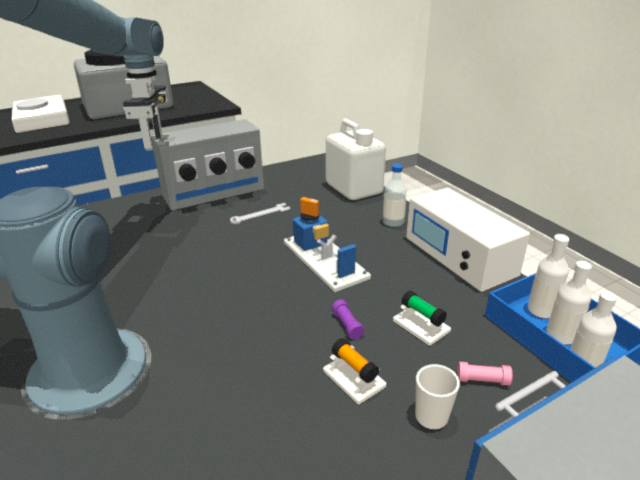

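```bash
cat > m.py <<'E'
from h import *
def masks(f):
    h=cv2.cvtColor(f['color'],cv2.COLOR_RGB2HSV);H,S,V=[h[...,i].astype(int) for i in range(3)]
    return H,S,V
def comps(m,mn=25):
    n,l,s,c=cv2.connectedComponentsWithStats(m.astype(np.uint8))
    return [(s[i],c[i],l==i) for i in range(1,n) if s[i][4]>=mn]
def rect(m):
    p=np.argwhere(m)[:,::-1].astype(np.float32);return cv2.minAreaRect(p)
E
python3 - <<'E'
from m import *
F={n:grab(n) for n in('top','side')}
for n,f in F.items():
    H,S,V=masks(f)
    print(n)
    for nm,m in dict(green=(abs(H-65)<20)&(S>120)&(V>50),orange=(H>5)&(H<20)&(S>150)&(V>70)).items():
        for s,c,k in comps(m): print(nm,s,c.round(2),rect(k))
f=F['top'];H,S,V=masks(f)
reg=np.zeros(V.shape,bool);reg[205:270,235:350]=1
pl=(V>90)&reg
k=max(comps(pl),key=lambda a:a[0][4]);r=rect(k[2]);print('plate',k[0],r)
b=cv2.boxPoints(r);P=plane(f,b,.014);print(P.round(4));print([np.linalg.norm(P[i]-P[i-1]).round(4) for i in range(4)])
for s,c,k in comps((abs(H-110)<12)&(S>120)&reg,8): print('blue',s,c,rect(k))
# triangulated centroids
def tri(a,b):
    d1=ray(F['top'],[a])[0];d2=ray(F['side'],[b])[0];c1=F['top']['position'];c2=F['side']['position']
    x=np.linalg.lstsq(np.c_[d1,-d2],c2-c1,rcond=None)[0];return c1+d1*x[0],c2+d2*x[1]
import pickle
for cx,cy,z in((403,216,.048),):
    pass
def cen(n,which,box):
    H,S,V=masks(F[n]);m=((abs(H-65)<20)&(S>120)&(V>50)) if which=='g' else ((H>5)&(H<20)&(S>150)&(V>70))
    q=np.zeros(V.shape,bool);q[box[1]:box[3],box[0]:box[2]]=1
    return max(comps(m&q),key=lambda a:a[0][4])
g=[cen('top','g',(380,200,425,235)),cen('side','g',(395,285,450,325))]
print('green tri',tri(g[0][1],g[1][1]),plane(F['top'],[g[0][1]],.048))
o=[cen('top','o',(255,222,280,245)),cen('side','o',(298,195,322,220))]
print('bar tri',tri(o[0][1],o[1][1]),plane(F['top'],[o[0][1]],.138))
c=[cv2.resize(F['top']['color'][200:275,240:430],None,fx=4.2,fy=4.2,interpolation=2),cv2.resize(F['side']['color'][190:350,270:460],None,fx=4.2,fy=4.2,interpolation=2)[:280]]
cv2.imwrite('pics/c1.png',np.vstack([x[:,:798] for x in c])[:,:,::-1])
E
```

```text
top
green [392 210  23  11 162] [403.69 215.52] ((403.5577392578125, 215.78848266601562), (8.040761947631836, 22.35723876953125), 78.69007110595703)
orange [258 226  15  12  88] [263.86 231.84] ((264.5384521484375, 230.8076934814453), (7.488452434539795, 15.531603813171387), 56.30992889404297)
orange [413 278  24  12 178] [424.97 283.97] ((424.55206298828125, 283.4945373535156), (9.159918785095215, 23.08299446105957), 83.9909896850586)
side
green [407 295  30  23 349] [420.99 305.68] ((420.7942199707031, 306.1534423828125), (28.660152435302734, 13.579024314880371), 32.735225677490234)
orange [300 197  19  20 293] [309.22 206.84] ((309.0, 206.5), (19.0, 18.0), 90.0)
orange [338 343  31  30 204] [350.31 358.69] ((351.6852722167969, 357.0939025878906), (31.08401107788086, 15.16416072845459), 40.91438674926758)
plate [ 251  217   88   39 2924] ((293.9006042480469, 236.3140869140625), (35.9679069519043, 87.21794128417969), 87.58048248291016)
[[ 0.6161  0.2326  0.014 ]
 [ 0.6244 -0.0238  0.014 ]
 [ 0.5183 -0.0269  0.014 ]
 [ 0.5097  0.2264  0.014 ]]
[np.float64(0.1065), np.float64(0.2566), np.float64(0.1062), np.float64(0.2535)]
blue [257 222  23  26 291] [268.91408935 236.35395189] ((268.0, 234.5), (25.0, 22.0), 90.0)
blue [326 224   3  17  43] [326.86046512 232.1627907 ] ((327.0, 232.0), (16.0, 2.0), 90.0)
green tri (array([ 0.61721272, -0.21323186,  0.05553552]), array([ 0.61206372, -0.21009702,  0.05397265])) [[ 0.61871415 -0.21452256  0.048     ]]
bar tri (array([0.56433715, 0.17520878, 0.11461588]), array([0.56538974, 0.17473161, 0.11471925])) [[0.56048578 0.17177869 0.138     ]]
```

View pics/c1.png

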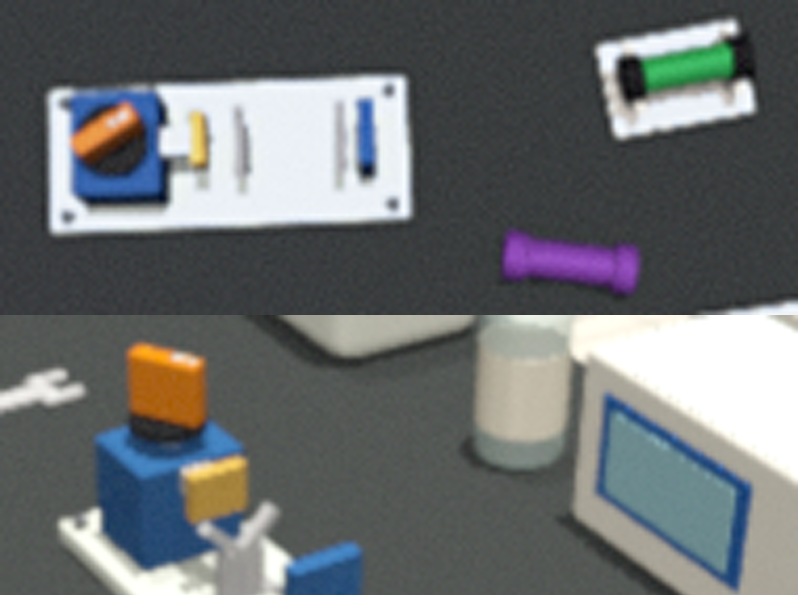

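Run:
```python
from m import *
F={n:grab(n) for n in('top','side')}
def show(n,nm,m,box,z):
    f=F[n];q=np.zeros(m.shape,bool);q[box[1]:box[3],box[0]:box[2]]=1
    s,c,k=max(comps(m&q,5),key=lambda a:a[0][4])
    p=np.argwhere(k)[:,::-1].astype(np.float32)
    vx,vy,x0,y0=cv2.fitLine(p,cv2.DIST_L2,0,.01,.01).ravel()
    a=plane(f,[[x0-8*vx,y0-8*vy],[x0+8*vx,y0+8*vy]],z);d=a[1]-a[0]
    print(n,nm,len(p),'cen',c.round(2),plane(f,[c],z)[0].round(4),'line ang',np.arctan2(d[1],d[0]).round(3),'rectcen',plane(f,[cv2.minAreaRect(p)[0]],z)[0].round(4),cv2.minAreaRect(p)[1])
for n,f in F.items():
    c=f['color'].astype(int);r,g,b=c[...,0],c[...,1],c[...,2]
    show(n,'green',(g-r>15)&(g-b>8),(380,200,425,235) if n=='top' else (395,285,450,325),.048)
    if n=='top':
        show(n,'bar',(r-b>30)&(r-g>20),(252,222,280,245),.138)
        show(n,'stop',(b-r>40),(318,218,336,250),.088)
        show(n,'housing',(b-r>25)|((r-b>30)&(r-g>20)),(250,215,284,252),.082)
        show(n,'jaw',(r-b>25),(282,222,292,248),.09)
f=F['top'];g=cv2.cvtColor(f['color'],cv2.COLOR_RGB2GRAY).astype(float)
def cross(v,t=115):
    i=np.where((v[:-1]<t)&(v[1:]>=t))[0][0];return i+(t-v[i])/(v[i+1]-v[i])
xs=np.arange(258,332)
T=[[x,208+cross(g[208:240,x])] for x in xs];B=[[x,265-cross(g[235:266,x][::-1])] for x in xs]
L=[[243+cross(g[y,243:275]),y] for y in range(224,250)];Rr=[[348-cross(g[y,310:349][::-1]),y] for y in range(222,248)]
for nm,e in zip(('xmax','xmin','ymax','ymin'),(T,B,L,Rr)):
    p=plane(f,e,.014);vx,vy,x0,y0=cv2.fitLine(p[:,:2].astype(np.float32),cv2.DIST_HUBER,0,.01,.01).ravel();print(nm,round(float(x0),4),round(float(y0),4),'ang',np.arctan2(vy,vx).round(4))
```

```text
top green 198 cen [403.35 215.51] [ 0.6188 -0.2136  0.048 ] line ang -1.386 rectcen [ 0.6188 -0.2136  0.048 ] (8.765386581420898, 22.539567947387695)
top bar 139 cen [264.64 231.21] [0.5622 0.1697 0.138 ] line ang -1.023 rectcen [0.5623 0.1698 0.138 ] (8.743400573730469, 16.949926376342773)
top stop 70 cen [326.69 231.03] [0.5693 0.0057 0.088 ] line ang -3.108 rectcen [0.5694 0.0048 0.088 ] (16.0, 4.0)
top housing 516 cen [266.87 233.95] [0.5637 0.1716 0.082 ] line ang -3.051 rectcen [0.5635 0.1698 0.082 ] (26.0, 23.0)
top jaw 61 cen [286.79 233.  ] [0.5645 0.1155 0.09  ] line ang -3.093 rectcen [0.5659 0.1149 0.09  ] (13.0, 4.0)
side green 398 cen [421.18 305.93] [ 0.6171 -0.2053  0.048 ] line ang -1.374 rectcen [ 0.617  -0.2049  0.048 ] (29.3619441986084, 14.09797191619873)
xmax 0.6194 0.0788 ang -1.5267
xmin 0.5153 0.1 ang -1.5397
ymax 0.5678 0.228 ang 0.0344
ymin 0.5775 -0.0245 ang 0.0384
```

>>> arm_command --series '[[1, [0, -0.02, 0.01], 0], [1, [0, -0.06, 0.02], -0.05], [1, [0, -0.11, 0.02], -0.1], [1, [0.02, -0.16, 0.02], -0.18], [1, [0.05, -0.21, 0.02], -0.26], [1, [0.08, -0.26, 0.02], -0.34], [1, [0.11, -0.31, 0.02], -0.42], [1, [0.14, -0.36, 0.01], -0.5], [1, [0.17, -0.41, 0], -0.58], [1, [0.2, -0.46, 0], -0.66], [1, [0.23, -0.51, 0], -0.74], [1, [0.25, -0.56, 0], -0.82]]'

```text
time_s: 1.8
tcp_pos: [0.5417, 0.0194, 0.2055]
tcp_rot: [0.6, 0.8, 0.0, 0.0]
ft_force: [0.5, 0.6, 0.4]
width: 1.002
```

>>> arm_command --series '[[1, [0.02, -0.05, 0], -0.05], [1, [0.04, -0.1, 0], -0.1], [1, [0.06, -0.15, 0], -0.1], [1, [0.07, -0.19, 0], -0.1], [1, [0.078, -0.22, 0], -0.1], [1, [0.078, -0.235, -0.02], -0.1], [1, [0.078, -0.235, -0.04], -0.1], [1, [0.078, -0.235, -0.06], -0.1], [1, [0.078, -0.235, -0.06], -0.1]]'

```text
time_s: 2.92
tcp_pos: [0.6171, -0.2116, 0.1422]
tcp_rot: [0.637, 0.77, -0.0, -0.003]
ft_force: [-0.1, -0.0, -0.0]
width: 1.004
```

Run:
```python
from m import *
f=grab('top');g=grab('side')
c=[cv2.resize(f['color'][170:270,340:480],None,fx=5,fy=5,interpolation=2)[:,:400],cv2.resize(g['color'][200:340,360:500],None,fx=500/140,fy=500/140,interpolation=2)[:,:400]]
c=[cv2.resize(f['color'][180:260,350:430],(400,400),interpolation=2),cv2.resize(g['color'][230:340,370:480],(400,400),interpolation=2)]
cv2.imwrite('pics/c2.png',np.hstack(c)[:,:,::-1]);s=status.state();print(s['tcp_pos'],s['tcp_rot'],s['time_s'],s['qpos'])
```

```text
[ 0.61883177 -0.21281898  0.14534675] [ 6.37608142e-01  7.70360849e-01  1.71027198e-05 -1.41032243e-04] 3.025 [-5.04197070e-01  3.10990117e-01  1.59142729e+00  9.10533242e-05
  1.23944602e+00 -6.92244201e-01]
```

View pics/c2.png

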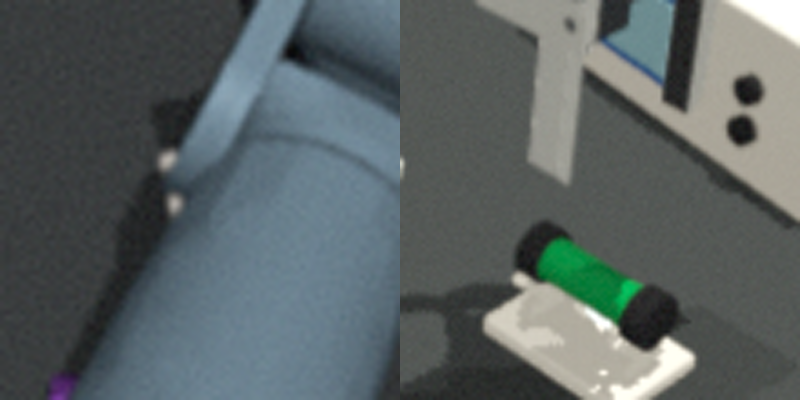

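Run:
```python
from m import *
g=grab('side')
c,s=np.cos(.188),np.sin(.188);t=np.array([.6188,-.2128,.1453])
for o in(-.047,-.0595):
  for w in(-.008,.008): print(o,w,proj(g,t+[o*c-w*s,o*s+w*c,0]))
# tip outline of near finger: crop px (528,162)->(572,185)
print([(370+(x-400)*.275,230+y*.275) for x,y in((528,162),(572,185))])
print('green ends at assumed pose',proj(g,np.array([.6188,-.2136,.048])+np.array([[s*.03,-c*.03,0],[-s*.03,c*.03,0],[0,0,0]])))
```

```text
-0.047 -0.008 [[416.12580069 278.71724129]]
-0.047 0.008 [[409.5268979  274.89576749]]
-0.0595 -0.008 [[411.57434294 281.3553298 ]]
-0.0595 0.008 [[404.9733511  277.47330168]]
[(405.2, 274.55), (417.3, 280.875)]
green ends at assumed pose [[436.29118876 315.24508967]
 [413.0834607  300.86625398]
 [424.47049134 307.922028  ]]
```

>>> arm_command --series '[[1, [0, 0, -0.03], 0], [1, [0, 0, -0.06], 0], [1, [0, 0, -0.09], 0], [1, [0, 0, -0.105], 0], [1, [0, 0, -0.116], 0], [1, [0, 0, -0.116], 0], [0, [0, 0, -0.116], 0], [-0.3, [0, 0, -0.116], 0], [-1, [0, 0, -0.116], 0], [-1, [0, 0, -0.116], 0], [-1, [0, 0, -0.116], 0], [-1, [0, 0, -0.116], 0]]' --squeeze 18

```text
time_s: 4.58
tcp_pos: [0.6188, -0.2136, 0.0294]
tcp_rot: [0.638, 0.77, -0.0, -0.0]
ft_force: [0.4, -0.2, -0.2]
width: 0.398
```

>>> arm_command --series '[[-1, [0, 0, 0], 0], [-1, [0, 0, 0], 0], [-1, [0, 0, 0], 0], [-1, [0, 0, 0], 0]]'

```text
time_s: 5.08
tcp_pos: [0.6168, -0.214, 0.0292]
tcp_rot: [0.638, 0.77, -0.002, -0.002]
ft_force: [-6.7, -1.6, 3.6]
width: 0.271
```

>>> arm_command --series '[[-1, [0, 0, 0.01], 0], [-1, [0, 0, 0.03], 0], [-1, [0, 0, 0.06], 0], [-1, [0, 0, 0.09], 0], [-1, [0, 0, 0.12], 0], [-1, [0, 0, 0.14], 0], [-1, [0, 0, 0.14], 0], [-1, [0, 0, 0.14], 0]]'

```text
time_s: 6.08
tcp_pos: [0.6181, -0.2133, 0.1682]
tcp_rot: [0.638, 0.77, -0.0, -0.001]
ft_force: [-0.1, 1.1, -2.0]
width: 0.271
```

Run:
```python
from m import *
g=grab('side');s=status.state();print(s['tcp_pos'],s['tcp_rot'],s['ft_force'],s['moment'],s['width'])
t=np.array(s['tcp_pos'])
print(proj(g,t+[0,0,.019]))
cv2.imwrite('pics/c3.png',cv2.resize(g['color'][190:330,360:500],(560,560),interpolation=2)[:,:,::-1])
```

```text
[ 0.61791873 -0.21317295  0.1677222 ] [ 6.38005747e-01  7.70030277e-01 -2.43094860e-04 -1.40696924e-03] [-0.29619443  0.19980219 -1.99736788] [-0.05668981  0.03255888 -0.03491249] 0.27003049347103675
[[431.34277419 249.00573754]]
```

View pics/c3.png

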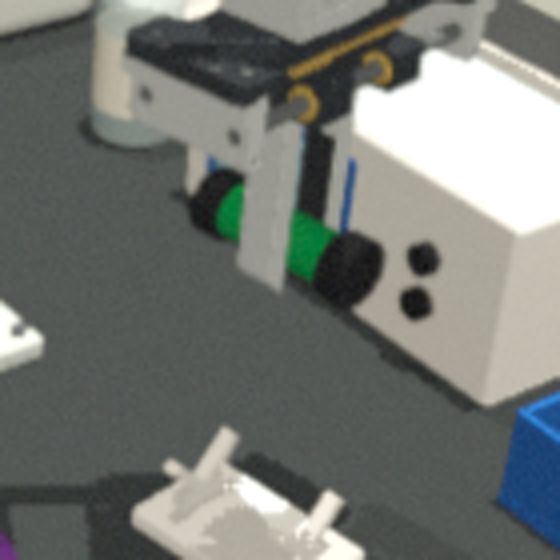

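Run:
```python
from m import *
g=grab('side');t=np.array([.618,-.2132,.187]);c,s=np.cos(.188),np.sin(.188)
for p in(-.15,0,.15):
  d=.0375*np.array([-s*np.cos(p),c*np.cos(p),np.sin(p)]);a=proj(g,[t+d,t-d]);print(p,((a-[360,190])*4).round(0).tolist())
col=g['color'].astype(int);m=(col.max(2)<50);q=np.zeros(m.shape,bool);q[225:275,400:460]=1
for s_,c_,k in comps(m&q,20): print(s_,(c_-[360,190])*4)
```

```text
-0.15 [[223.0, 214.0], [351.0, 258.0]]
0 [[224.0, 204.0], [351.0, 269.0]]
0.15 [[225.0, 194.0], [348.0, 279.0]]
[435 225   8  20 105] [313.21904762 175.5047619 ]
[407 233  13  17 105] [208.53333333 200.34285714]
[436 249  19  19 227] [343.27753304 271.24229075]
```

>>> arm_command --series '[[-1, [-0.005, 0.03, 0], -0.02], [-1, [-0.012, 0.07, 0], -0.05], [-1, [-0.02, 0.115, 0], -0.08], [-1, [-0.03, 0.16, 0], -0.11], [-1, [-0.038, 0.205, 0], -0.13], [-1, [-0.046, 0.24, 0], -0.15], [-1, [-0.05, 0.262, 0], -0.15], [-1, [-0.05, 0.272, 0], -0.15], [-1, [-0.05, 0.272, -0.03], -0.15], [-1, [-0.05, 0.272, -0.06], -0.15], [-1, [-0.05, 0.272, -0.069], -0.15], [-1, [-0.05, 0.272, -0.069], -0.15]]'

```text
time_s: 7.68
tcp_pos: [0.5686, 0.058, 0.1]
tcp_rot: [0.694, 0.72, -0.0, -0.0]
ft_force: [0.8, 1.4, -2.1]
width: 0.269
```

Run:
```python
from m import *
g=grab('side');s=status.state();print(s['tcp_pos'],s['tcp_rot'],s['ft_force'],s['width'],s['time_s'])
t=np.array(s['tcp_pos'])+[0,0,.019];yw=.0375
ax=np.array([-np.sin(yw),np.cos(yw),0]);S=np.array([.5687,.0555,0]);X=np.array([np.cos(yw),np.sin(yw),0])
pts=dict(cellnear=t-.045*ax,cellfar=t+.045*ax)
for y in(-45.5,):
  for x in(-18,18): pts[f'stop{x}']=S+ax*y/1e3+X*x/1e3+[0,0,.088]
for y in (-34,34):
  for x in(-16,16): pts[f'notch{y},{x}']=S+ax*y/1e3+X*x/1e3+[0,0,.072]
im=cv2.resize(g['color'][190:300,270:420],(750,550),interpolation=2).copy()
for k,v in pts.items():
  p=(proj(g,v)[0]-[270,190])*5;print(k,p.round(0));cv2.drawMarker(im,tuple(int(a) for a in p),(255,0,0) if 'cell' in k else (0,255,255),0,12,1)
cv2.imwrite('pics/c4.png',im[:,:,::-1])
```

```text
[0.56942498 0.05799852 0.10110498] [6.94066368e-01 7.19910876e-01 2.64771297e-04 3.70809937e-04] [ 0.75946332 -0.9713161  -1.42838412] 0.27205227027373435 7.725
cellnear [377. 215.]
cellfar [271. 133.]
stop-18 [345. 292.]
stop18 [411. 269.]
notch-34,-16 [334. 309.]
notch-34,16 [393. 289.]
notch34,-16 [257. 244.]
notch34,16 [314. 225.]
```

View pics/c4.png

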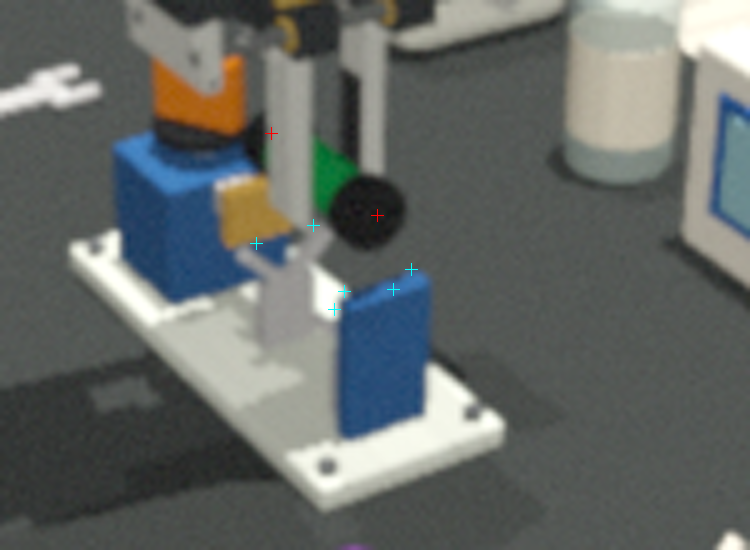

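Run:
```python
from m import *
f=grab('top');im=cv2.imread('pics/top0.png')[...,::-1]
for r in((226,232),(236,243)):
  print(r,[(x,*im[r[0]:r[1],x].mean(0).astype(int)) for x in list(range(281,302))+list(range(316,334))])
yw=.0375;ax=np.array([-np.sin(yw),np.cos(yw),0]);S=np.array([.5687,.0555,0]);X=np.array([np.cos(yw),np.sin(yw),0])
for n,y,z in(('stopface',-45.5,.088),('notch-34',-34,.072),('notch34',34,.072),('jawface',54.4,.09),('houseface',85,.082),('housetop far',145,.082),('screw',115,.138)):
  print(n,proj(f,[S+ax*y/1e3+X*x/1e3+[0,0,z] for x in(-16,0,16)]).round(2).tolist())
```

```text
(226, 232) [(281, np.int64(234), np.int64(240), np.int64(241)), (282, np.int64(237), np.int64(242), np.int64(243)), (283, np.int64(233), np.int64(240), np.int64(243)), (284, np.int64(225), np.int64(230), np.int64(232)), (285, np.int64(226), np.int64(218), np.int64(179)), (286, np.int64(233), np.int64(212), np.int64(132)), (287, np.int64(228), np.int64(201), np.int64(117)), (288, np.int64(188), np.int64(167), np.int64(124)), (289, np.int64(187), np.int64(188), np.int64(190)), (290, np.int64(226), np.int64(233), np.int64(241)), (291, np.int64(235), np.int64(241), np.int64(247)), (292, np.int64(236), np.int64(241), np.int64(246)), (293, np.int64(236), np.int64(242), np.int64(246)), (294, np.int64(233), np.int64(239), np.int64(244)), (295, np.int64(212), np.int64(217), np.int64(223)), (296, np.int64(182), np.int64(182), np.int64(188)), (297, np.int64(177), np.int64(177), np.int64(183)), (298, np.int64(197), np.int64(201), np.int64(209)), (299, np.int64(227), np.int64(233), np.int64(239)), (300, np.int64(236), np.int64(241), np.int64(245)), (301, np.int64(236), np.int64(241), np.int64(244
[... 2712 characters left out ...]
329, np.int64(147), np.int64(160), np.int64(178)), (330, np.int64(223), np.int64(231), np.int64(234)), (331, np.int64(237), np.int64(242), np.int64(244)), (332, np.int64(236), np.int64(241), np.int64(243)), (333, np.int64(235), np.int64(240), np.int64(243))]
stopface [[325.37, 236.38], [325.1, 230.65], [324.84, 224.93]]
notch-34 [[321.29, 237.44], [321.04, 231.78], [320.78, 226.13]]
notch34 [[296.91, 238.58], [296.7, 232.91], [296.49, 227.27]]
jawface [[289.03, 237.96], [288.83, 232.22], [288.64, 226.5]]
houseface [[278.25, 238.9], [278.07, 233.2], [277.9, 227.51]]
housetop far [[256.64, 239.91], [256.51, 234.21], [256.37, 228.52]]
screw [[264.55, 236.35], [264.39, 230.38], [264.24, 224.44]]
```

Run:
```python
from m import *
g=grab('side')
e=np.array([[324,491],[502,424],[70,248]])/5+[270,190]
print(plane(g,e,.014).round(4))
print(plane(g,np.array([[343,298],[428,273],[431,283],[341,306]])/5+[270,190],.088).round(4))
yw=.0375;ax=np.array([-np.sin(yw),np.cos(yw),0]);S=np.array([.5687,.0555,.014]);X=np.array([np.cos(yw),np.sin(yw),0])
print([(S+ax*a+X*b).round(4) for a,b in((-.079,-.05),(-.079,.05),(.171,-.05))])
b=(g['color'].astype(int));m=(b[...,2]-b[...,0]>30)
q=np.zeros(m.shape,bool);q[240:282,330:362]=1
s_,c_,k=max(comps(m&q),key=lambda a:a[0][4]);print(s_,c_)
for x in range(336,360,2):
  ys=np.where(k[:,x])[0];print(x,ys.min() if len(ys) else None,[tuple(v) for v in b[243:250,x]] if x in(346,352) else '')
```

```text
[[ 0.5203 -0.0281  0.014 ]
 [ 0.6174 -0.0246  0.014 ]
 [ 0.5119  0.2182  0.014 ]]
[[ 5.491e-01  5.200e-03  8.800e-02]
 [ 5.931e-01  4.200e-03  8.800e-02]
 [ 5.897e-01 -3.700e-03  8.800e-02]
 [ 5.450e-01 -1.000e-04  8.800e-02]]
[array([ 0.5217, -0.0253,  0.014 ]), array([ 0.6216, -0.0216,  0.014 ]), array([0.5123, 0.2245, 0.014 ])]
[338 244  19  34 512] [346.35546875 260.13671875]
336 None 
338 250 
340 249 
342 248 
344 247 
346 246 [(np.int64(85), np.int64(90), np.int64(88)), (np.int64(83), np.int64(85), np.int64(81)), (np.int64(80), np.int64(85), np.int64(90)), (np.int64(65), np.int64(89), np.int64(127)), (np.int64(59), np.int64(108), np.int64(165)), (np.int64(59), np.int64(118), np.int64(177)), (np.int64(55), np.int64(109), np.int64(162))]
348 246 
350 245 
352 244 [(np.int64(79), np.int64(87), np.int64(92)), (np.int64(72), np.int64(102), np.int64(143)), (np.int64(64), np.int64(119), np.int64(175)), (np.int64(61), np.int64(118), np.int64(178)), (np.int64(57), np.int64(106), np.int64(162)), (np.int64(46), np.int64(86), np.int64(132)), (np.int64(41), np.int64(80), np.int64(121))]
354 244 
356 247 
358 None
```

Run:
```python
from m import *
g=grab('side');s=status.state();t=np.array(s['tcp_pos'])+[0,0,.019];print(t)
col=g['color'].astype(int);m=(col.max(2)<62);q=np.zeros(m.shape,bool);q[220:245,334:356]=1
s_,c_,k=max(comps(m&q,20),key=lambda a:a[0][4]);print('obs cap',s_,c_)
yw=.0375;ax=np.array([-np.sin(yw),np.cos(yw),0]);X=np.array([np.cos(yw),np.sin(yw),0]);th=np.linspace(0,6.283,60)
def cap(d,z=0):
  P=[t+ax*(y+d)+.017*(np.cos(a)*X+np.sin(a)*np.array([0,0,1]))+[0,0,z] for y in(-.045,-.030) for a in th];p=proj(g,P)
  h=cv2.convexHull(p.astype(np.float32));M=cv2.moments(h);return p.min(0).round(1),p.max(0).round(1),(M['m10']/M['m00'],M['m01']/M['m00'])
for d in(-.003,0,.003,.006): print(d,cap(d))
```

```text
[0.56985027 0.05814611 0.12089709]
obs cap [336 224  16  15 177] [343.43502825 231.09039548]
-0.003 (array([336.2, 223.4]), array([352.7, 240.2]), (344.42341511771207, 231.7718281174228))
0 (array([335.5, 222.9]), array([351.9, 239.6]), (343.6809367179392, 231.19872215227434))
0.003 (array([334.7, 222.3]), array([351.2, 239. ]), (342.94142697310514, 230.6279155019128))
0.006 (array([334. , 221.8]), array([350.4, 238.4]), (342.2048633049871, 230.05939060517358))
```

Run:
```python
from m import *
g=grab('side')
e=(np.array([[324,491],[502,424],[70,248]])+.5)/5+[269.5,189.5]
print('plate',plane(g,e,.014).round(4))
b=g['color'].astype(float);d=b[...,2]-b[...,0];pts=[]
for x in range(341,354):
  v=d[238:252,x];t=50;i=np.where((v[:-1]<t)&(v[1:]>=t))[0][0];pts.append([x,238+i+(t-v[i])/(v[i+1]-v[i])])
print(np.round(pts,2).tolist());print('stop far top edge',plane(g,pts,.088)[::3].round(4))
```

```text
plate [[ 0.5202 -0.0263  0.014 ]
 [ 0.6175 -0.0228  0.014 ]
 [ 0.5119  0.2206  0.014 ]]
[[341.0, 248.07], [342.0, 247.69], [343.0, 247.29], [344.0, 246.88], [345.0, 246.43], [346.0, 245.73], [347.0, 245.47], [348.0, 245.31], [349.0, 245.08], [350.0, 244.39], [351.0, 243.87], [352.0, 243.67], [353.0, 243.59]]
stop far top edge [[0.557  0.008  0.088 ]
 [0.5654 0.009  0.088 ]
 [0.5744 0.0107 0.088 ]
 [0.5826 0.0113 0.088 ]
 [0.5903 0.0108 0.088 ]]
```

>>> arm_command --series '[[-1, [-0.001, 0, -0.01], 0], [-1, [-0.001, 0, -0.02], 0], [-1, [-0.001, 0, -0.03], 0], [-1, [-0.001, 0, -0.036], 0], [-1, [-0.001, 0, -0.04], 0], [-1, [-0.001, 0, -0.04], 0]]'

```text
time_s: 8.68
tcp_pos: [0.5677, 0.0584, 0.0602]
tcp_rot: [0.694, 0.72, -0.0, -0.0]
ft_force: [-0.8, -0.5, -2.2]
width: 0.272
```

>>> arm_command --series '[[-1, [0, 0, -0.001], 0], [-1, [0, 0, -0.002], 0], [-1, [0, 0, -0.003], 0], [-1, [0, 0, -0.003], 0], [-1, [0, 0, -0.003], 0]]'

```text
time_s: 9.3
tcp_pos: [0.5678, 0.0583, 0.0575]
tcp_rot: [0.694, 0.72, -0.0, -0.0]
ft_force: [0.1, -0.5, -2.3]
width: 0.271
```

>>> arm_command --series '[[-1, [0, 0, -0.0005], 0], [-1, [0, 0, -0.001], 0], [-1, [0, 0, -0.001], 0], [-1, [0, 0, -0.001], 0]]'

```text
time_s: 9.8
tcp_pos: [0.5678, 0.0583, 0.0572]
tcp_rot: [0.694, 0.72, -0.0, -0.0]
ft_force: [-3.0, -0.0, 4.9]
width: 0.27
```

>>> arm_command --series '[[-1, [0, 0, -0.0005], 0], [-1, [0, 0, -0.001], 0], [-1, [0, 0, -0.001], 0], [-1, [0, 0, -0.001], 0]]'

```text
time_s: 10.3
tcp_pos: [0.5679, 0.0584, 0.0571]
tcp_rot: [0.694, 0.72, -0.0, -0.0]
ft_force: [-6.5, -0.4, 11.0]
width: 0.273
```

>>> arm_command --series '[[-1, [-0.0005, 0, 0], 0], [-1, [-0.001, 0, 0], 0], [-1, [-0.0015, 0, 0], 0], [-1, [-0.0015, 0, 0], 0], [-1, [-0.0015, 0, 0], 0]]'

```text
time_s: 10.92
tcp_pos: [0.567, 0.0583, 0.0563]
tcp_rot: [0.694, 0.72, 0.0, 0.001]
ft_force: [-1.0, 0.1, 6.5]
width: 0.268
```

>>> arm_command --series '[[-0.4, [0, 0, 0], 0], [-0.35, [0, 0, 0], 0], [-0.3, [0, 0, 0], 0], [-0.2, [0, 0, 0], 0], [0, [0, 0, 0], 0], [0.2, [0, 0, 0], 0], [0.2, [0, 0, 0], 0], [0.2, [0, 0, 0], 0]]'

```text
time_s: 11.92
tcp_pos: [0.5663, 0.0583, 0.0555]
tcp_rot: [0.694, 0.72, -0.0, 0.0]
ft_force: [-0.4, -0.7, -0.0]
width: 0.6
```

>>> arm_command --series '[[0.2, [0, 0, 0.02], 0], [0.2, [0, 0, 0.05], 0], [0.2, [0, 0, 0.09], 0], [0.2, [0, 0, 0.13], 0], [0.2, [0, 0, 0.15], 0], [0.2, [0, 0, 0.15], 0]]'

```text
time_s: 12.68
tcp_pos: [0.5672, 0.0583, 0.2074]
tcp_rot: [0.694, 0.72, 0.001, 0.001]
ft_force: [-0.6, 0.2, -0.8]
width: 0.603
```

Run:
```python
from m import *
f=grab('top');g=grab('side');s=status.state();print(s['tcp_pos'],s['tcp_rot'],s['time_s'],s['qpos'],s['width'])
c=[cv2.resize(f['color'][190:270,250:350],(400,320),interpolation=2),cv2.resize(g['color'][190:300,280:390],(400,400),interpolation=2)[40:360]]
cv2.imwrite('pics/c5.png',np.hstack(c)[:,:,::-1])
```

```text
[0.56545504 0.05839524 0.20408987] [ 6.93922609e-01  7.20048738e-01 -6.85670997e-04 -8.69858667e-04] 12.775 [-9.64936759e-02  5.83262137e-02  1.76920471e+00  6.61703727e-06
  1.31627694e+00 -1.33445399e-01] 0.5970476250077128
```

View pics/c5.png

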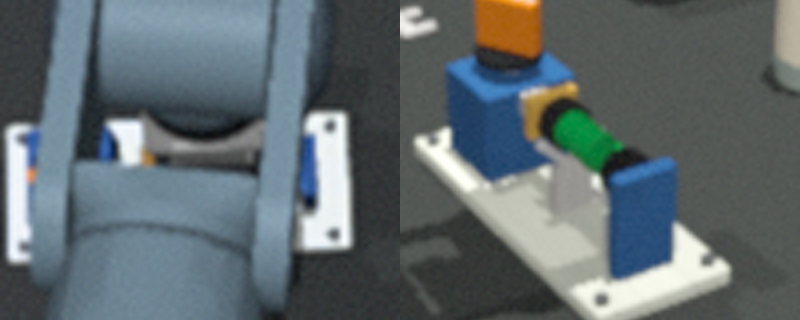

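>>> arm_command --series '[[0.2, [0, 0.03, 0], 0.1], [0.2, [-0.001, 0.06, 0], 0.2], [0.2, [-0.002, 0.09, 0], 0.3], [0.2, [-0.004, 0.112, 0], 0.4], [0.2, [-0.004, 0.112, -0.01], 0.51], [0.2, [-0.004, 0.112, -0.03], 0.51], [0.2, [-0.004, 0.112, -0.04], 0.51], [0.2, [-0.004, 0.112, -0.04], 0.51]]'

```text
time_s: 13.78
tcp_pos: [0.5612, 0.1699, 0.1634]
tcp_rot: [0.49, 0.871, -0.001, -0.001]
ft_force: [1.0, -0.6, -0.8]
width: 0.601
```

Run:
```python
from m import *
g=grab('side');s=status.state();print(s['tcp_pos'],s['tcp_rot'],s['time_s'],s['qpos'],s['width'])
q=s['tcp_rot'];print('yaw y',2*np.arctan2(q[1],q[0])-np.pi/2)
cv2.imwrite('pics/c6.png',cv2.resize(g['color'][120:260,250:390],(560,560),interpolation=2)[:,:,::-1])
```

```text
[0.5619474  0.1700003  0.16462028] [ 4.90354609e-01  8.71522685e-01 -4.24755444e-04 -6.21650023e-04] 13.825 [ 1.00770690e-01  1.40540780e-01  1.75554261e+00  2.20096313e-05
  1.24701493e+00 -4.45039156e-01] 0.5967144647588106
yaw y 0.5458028270983646
```

View pics/c6.png

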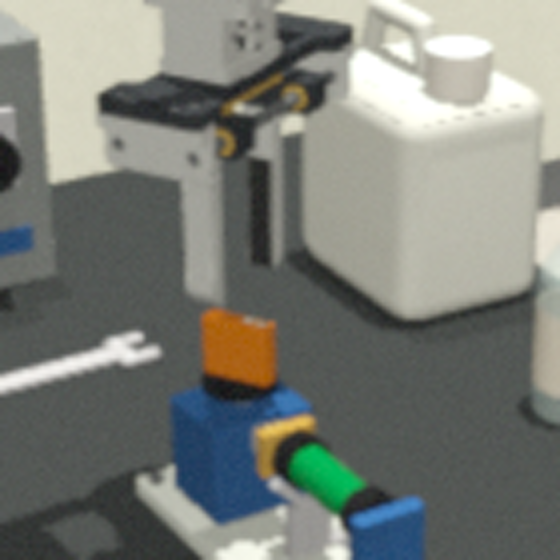

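>>> arm_command --series '[[0.2, [0, 0, -0.02], 0], [0.2, [0, 0, -0.04], 0], [0.2, [0, 0, -0.052], 0], [0.2, [0, 0, -0.061], 0], [0.2, [0, 0, -0.061], 0], [-0.3, [0, 0, -0.061], 0], [-0.5, [0, 0, -0.061], 0], [-1, [0, 0, -0.061], 0], [-1, [0, 0, -0.061], 0], [-1, [0, 0, -0.061], 0], [-1, [0, 0, -0.061], 0], [-1, [0, 0, -0.061], 0]]' --squeeze 25

```text
time_s: 15.32
tcp_pos: [0.5637, 0.171, 0.1047]
tcp_rot: [0.49, 0.872, 0.002, 0.001]
ft_force: [5.1, 2.2, -4.5]
width: 0.148
```

>>> arm_command --series '[[-1, [0, 0, 0], 0], [-1, [0, 0, 0], 0], [-1, [0, 0, 0], 0]]'

```text
time_s: 15.7
tcp_pos: [0.5637, 0.171, 0.1047]
tcp_rot: [0.49, 0.872, 0.002, 0.001]
ft_force: [6.1, 2.7, -3.0]
width: 0.144
```

>>> arm_command --series '[[-1, [0.0016, 0.001, 0], -0.05], [-1, [0.0016, 0.001, 0], -0.17], [-1, [0.0016, 0.001, 0], -0.29], [-1, [0.0016, 0.001, 0], -0.41], [-1, [0.0016, 0.001, 0], -0.53], [-1, [0.0016, 0.001, 0], -0.65], [-1, [0.0016, 0.001, 0], -0.77], [-1, [0.0016, 0.001, 0], -0.89], [-1, [0.0016, 0.001, 0], -1.01], [-1, [0.0016, 0.001, 0], -1.13], [-1, [0.0016, 0.001, 0], -1.25], [-1, [0.0016, 0.001, 0], -1.25]]'

```text
time_s: 17.2
tcp_pos: [0.5623, 0.1712, 0.1047]
tcp_rot: [0.907, 0.42, -0.002, -0.001]
ft_force: [-6.4, -1.5, 5.7]
width: 0.146
```

```bash
cat > st.py <<'E'
from h import *
s=status.state();q=s['tcp_rot'];print(s['tcp_pos'],s['time_s'],s['qpos'].round(3),s['width'],s['ft_force'],s['moment'],'yaw',2*np.arctan2(q[1],q[0])-np.pi/2)
E
python3 st.py
```

```text
[0.56228712 0.17119039 0.10467741] 17.2 [ 0.103  0.215  1.789 -0.     1.142  0.807] 0.14589588601815826 [-6.43623475 -1.50400748  5.72489213] [-0.27917646  1.29173469 -0.02483829] yaw -0.7034821091691429
```

>>> arm_command --series '[[-1, [-0.0008, 0.001, 0], -0.12], [-1, [-0.0008, 0.001, 0], -0.24], [-1, [-0.0008, 0.001, 0], -0.36], [-1, [-0.0008, 0.001, 0], -0.48], [-1, [-0.0008, 0.001, 0], -0.6], [-1, [-0.0008, 0.001, 0], -0.72], [-1, [-0.0008, 0.001, 0], -0.84], [-1, [-0.0008, 0.001, 0], -0.96], [-1, [-0.0008, 0.001, 0], -1.08], [-1, [-0.0008, 0.001, 0], -1.08]]'

```text
time_s: 18.45
tcp_pos: [0.5618, 0.1724, 0.1046]
tcp_rot: [0.994, -0.106, -0.002, 0.0]
ft_force: [-6.0, 0.1, 5.0]
width: 0.148
```

```bash
python3 st.py
```

```text
[0.56183516 0.17238861 0.10464907] 18.45 [0.105 0.214 1.79  0.    1.141 1.888] 0.14769883173674267 [-6.04374981  0.11345114  5.04255172] [-0.07719152  1.04460738 -0.05011306] yaw -1.7836057234047045
```

>>> arm_command --series '[[-1, [-0.001, 0, 0], -0.05], [-1, [-0.001, 0, 0], -0.1], [-1, [-0.001, 0, 0], -0.15], [-1, [-0.001, 0, 0], -0.19], [-1, [-0.001, 0, 0], -0.21], [-1, [-0.001, 0, 0], -0.21]]'

```text
time_s: 19.2
tcp_pos: [0.5619, 0.1726, 0.1047]
tcp_rot: [0.978, -0.209, -0.0, -0.0]
ft_force: [-3.9, 0.1, 2.5]
width: 0.151
```

```bash
python3 st.py
```

```text
[0.56189917 0.17262648 0.10467251] 19.2 [1.050e-01 2.130e-01 1.792e+00 1.000e-03 1.137e+00 2.098e+00] 0.15124299246825362 [-3.90678724  0.06653878  2.47097235] [0.28716504 0.53540529 0.01322992] yaw -1.9927629461659024
```

>>> arm_command --series '[[-1, [0, 0, 0], -0.02], [-1, [0, 0, 0], -0.04], [-1, [0, 0, 0], -0.06], [-1, [0, 0, 0], -0.06]]'

```text
time_s: 19.7
tcp_pos: [0.562, 0.1725, 0.1047]
tcp_rot: [0.971, -0.239, -0.0, -0.0]
ft_force: [-3.7, 2.4, 4.6]
width: 0.153
```

```bash
python3 st.py
```

```text
[0.56203997 0.17252503 0.10467911] 19.7 [0.105 0.213 1.792 0.    1.137 2.158] 0.15280193992164676 [-3.65544315  2.41257712  4.57149624] [0.54835112 0.84432636 0.60378372] yaw -2.0525877008681324
```

>>> arm_command --series '[[-1, [0, 0, 0], 0.06], [-1, [0, 0, 0], 0.18], [-1, [0, 0, 0], 0.3], [-1, [0, 0, 0], 0.42], [-1, [0, 0, 0], 0.54], [-1, [0, 0, 0], 0.66], [-1, [0, 0, 0], 0.78], [-1, [0, 0, 0], 0.9], [-1, [0, 0, 0], 1.02], [-1, [0, 0, 0], 1.14], [-1, [0, 0, 0], 1.26], [-1, [0, 0, 0], 1.26]]'

```text
time_s: 21.2
tcp_pos: [0.5623, 0.1713, 0.1047]
tcp_rot: [0.925, 0.379, -0.0, 0.001]
ft_force: [-3.5, -2.2, 5.9]
width: 0.146
```

>>> arm_command --series '[[-1, [0, 0, 0], 0.1], [-1, [0, 0, 0], 0.2], [-1, [0, 0, 0], 0.3], [-1, [0, 0, 0], 0.35], [-1, [0, 0, 0], 0.372], [-1, [0, 0, 0], 0.372], [-1, [0, 0, 0], 0.372]]'

```text
time_s: 22.08
tcp_pos: [0.5626, 0.1712, 0.1047]
tcp_rot: [0.839, 0.543, -0.0, 0.001]
ft_force: [-1.8, -4.1, 5.3]
width: 0.147
```

```bash
python3 st.py
python3 - <<'E'
from m import *
f=grab('top');g=grab('side')
c=[cv2.resize(f['color'][190:270,250:350],(400,320),interpolation=2),cv2.resize(g['color'][190:300,280:390],(400,400),interpolation=2)[40:360]]
cv2.imwrite('pics/c7.png',np.hstack(c)[:,:,::-1])
E
```

```text
[0.56258737 0.17115576 0.10467777] 22.075 [ 0.104  0.213  1.791 -0.003  1.136  0.527] 0.14712059450844622 [-1.83220452 -4.14494547  5.28099132] [-0.98441112  0.44385301  0.03848789] yaw -0.42183199079037004
```

View pics/c7.png

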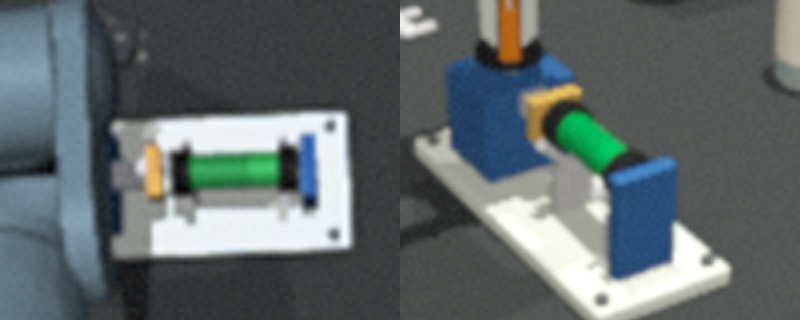

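```bash
python3 -c "
from h import *
print(order.hand_in())"; python3 st.py
```

```text
the job is handed in; nothing more can be done
None
the job is handed in; nothing more can be done
```

I completed the job and handed it in at about 22 s on the robot's clock. No verdict was reported.

- **Cell:** The green cell was lowered into the two notches until light contact (about 11 N), shifted 1.5 mm sideways to centre it, then released. The last picture shows it level in both notches, up against the fixed stop, with the brass jaw standing a few millimetres clear.
- **Thumbscrew:** I turned it clockwise to its hard stop. The moment rose to about 0.6 N m at roughly the expected tool angle of -1.99 rad, and I pressed about 0.06 rad past that. I then backed it off to a tool yaw of -0.422 rad, which is 1.57 rad from the stop. The gripper is still holding it, and the remaining moment of about 0.04 N m matches plain friction.
- **What is less certain:** The quarter turn comes from the tool's angle and the measured stop contact. The gripper hides the bar, so I could not check it in a picture. The fixture yaw behind the expected stop angle is good to about 0.01 rad.
- **Camera disagreements:** At first the side view put the fixture 3 to 5 mm off from the top view, mostly my own pixel-offset slip. After correction the stop face agreed within 1 mm, but the plate corners still differed by up to about 4 mm. The fixture also turned out to be about 2 mm off in x from my estimate, found by contact.
- **Other objects:** I did not touch the amber cell, beaker, wrench or the pink and purple look-alikes.

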